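Make up the soldering kit and the polishing kit

TASK

Make up the two kit boards. The grey soldering board gets the flux bottle, the green spool of binding wire and the copper cup, which you lift straight out of the steel cup it is nested in; the dark wooden polishing board gets the jar of rouge and the steel cup. Stand each thing upright in a pocket of its own on its board, in whichever pocket you like; keep the flux bottle upright throughout and leave the bur box where it is.

Things in the scene. Friction and masses are not known exactly. Their poses are not given: they have to be found in the camera images.
- solder_board: Grey kit board, 80 x 216 x 18 mm with thin aluminium end caps, fixed to the bench, three round cork-lined pockets of 60 mm diameter in a row along its y axis. Origin: centre of its underside on the bench, z up, y along the row. The pocket centres lie at x = 0, y = -70, 0 and +70 mm; the pocket floors are 9 mm and the board's top 18 mm above the bench. Any thing of the soldering kit fits any of the three pockets, with 7 to 9 mm to spare all round.
- polish_board: Dark wooden kit board, 90 x 166 x 18 mm with thin brass end caps, fixed to the bench, two round blue-lined pockets of 70 mm diameter in a row along its y axis. Origin: centre of its underside on the bench, z up, y along the row. The pocket centres lie at x = 0, y = -40 and +40 mm; the pocket floors are 9 mm and the board's top 18 mm above the bench. The jar and the steel cup fit either pocket with about 8 mm to spare all round.
- copper_cup: Open copper cup, 46 mm high, outer diameter 40 mm at the foot, 54 mm at 26 mm height, 56 mm at the rim, wall 2.5 mm, 80 g. At the start it stands nested in the steel cup, on its floor, about 2 mm loose all round, and its rim stands 16 mm above the steel cup's rim (50 mm above the bench). Origin: centre of its underside, z up.
- steel_cup: Open steel cup, 34 mm high, outer diameter 47 mm at the foot, 61 mm at 16 mm height, 64 mm at the rim, wall 2.5 mm, inner floor 4 mm above its underside, 100 g. It stands loose on the bench with the copper cup nested in it. Origin: centre of its underside, z up.
- flux_bottle: Translucent, milky-clear plastic flux bottle, part full, with a pointed white nozzle and a red-banded label on one side; round body 41 mm in diameter and 75 mm high, 94 mm high with the nozzle, about 85 g, loose. Origin: centre of its underside, z up.
- wire_spool: Spool of green binding wire between wooden flanges, standing on end, 44 mm in diameter, 34 mm high, about 50 g, loose. Origin: centre of its underside, z up.
- rouge_jar: White jar of rouge with a black screw lid and a red-banded label, 54 mm in diameter, 50 mm high; the body, up to 38 mm, is the part to grip (the lid above it gives no hold); about 110 g, loose. Origin: centre of its underside, z up.
- bur_box: Small white bur box with a clear cover and a reddish tag, 28 x 30 x 48 mm, 18 g, standing alone on the open bench among the stock (not those along the back); it belongs to neither kit and stays. Origin: centre of its underside, z up.
- bench_lamp: Fixed grey bench lamp whose long bar-shaped head hangs over the rear of the bench: keep the arm and gripper clear of it. Origin at bench level, x away from the robot, y to its left, z up; in this frame the head spans x = -120 to -20, y = -207 to +207 and z = 231 to 296 mm. The stock that stands farther back than the head's front edge stands to the left or right of the head, never under it.

How it is judged (in metres and radians):
On the way:
1. the copper cup is lifted clear out of the steel cup, which stays standing (z of copper_cup in the frame of steel_cup above 0.045 m and height (world z) of steel_cup below 0.02 m and angle between steel_cup's own z axis and vertical below 0.15 rad), for 0.1 s.
At the end, for the whole second after the job is handed in: Copper cup, flux bottle and spool stand in pockets of the grey board, rouge jar and steel cup in pockets of the dark board: each upright (0.12 rad), on the pocket floor (underside 6 to 12.5 mm above the bench), within 11.5 mm of the pocket centre along and across the board, at rest (x of copper_cup in the frame of solder_board between -0.0115 and 0.0115 m and (y of copper_cup in the frame of solder_board between -0.0815 and -0.0585 m or y of copper_cup in the frame of solder_board between -0.0115 and 0.0115 m or y of copper_cup in the frame of solder_board between 0.0585 and 0.0815 m) and z of copper_cup in the frame of solder_board between 0.006 and 0.0125 m and angle between each of copper_cup, flux_bottle, wire_spool, steel_cup, rouge_jar's own z axis and vertical below 0.12 rad and linear speed of each of copper_cup, flux_bottle, wire_spool, steel_cup, rouge_jar below 0.02 m/s and x of flux_bottle in the frame of solder_board between -0.0115 and 0.0115 m and (y of flux_bottle in the frame of solder_board between -0.0815 and -0.0585 m or y of flux_bottle in the frame of solder_board between -0.0115 and 0.0115 m or y of flux_bottle in the frame of solder_board between 0.0585 and 0.0815 m) and z of flux_bottle in the frame of solder_board between 0.006 and 0.0125 m and x of wire_spool in the frame of solder_board between -0.0115 and 0.0115 m and (y of wire_spool in the frame of solder_board between -0.0815 and -0.0585 m or y of wire_spool in the frame of solder_board between -0.0115 and 0.0115 m or y of wire_spool in the frame of solder_board between 0.0585 and 0.0815 m) and z of wire_spool in the frame of solder_board between 0.006 and 0.0125 m and x of steel_cup in the frame of polish_board between -0.0115 and 0.0115 m and (y of steel_cup in the frame of polish_board between -0.0515 and -0.0285 m or y of steel_cup in the frame of polish_board between 0.0285 and 0.0515 m) and z of steel_cup in the frame of polish_board between 0.006 and 0.0125 m and x of rouge_jar in the frame of polish_board between -0.0115 and 0.0115 m and (y of rouge_jar in the frame of polish_board between -0.0515 and -0.0285 m or y of rouge_jar in the frame of polish_board between 0.0285 and 0.0515 m) and z of rouge_jar in the frame of polish_board between 0.006 and 0.0125 m); the robot touches nothing.
It fails at once if the bur box is pushed or carried more than 30 mm, or tipped over (distance of bur_box from where it was at the start of the episode above 0.03 m or angle between bur_box's own z axis and vertical above 0.6 rad).
It fails at once if the flux bottle is tipped more than 0.6 rad (angle between flux_bottle's own z axis and vertical above 0.6 rad).
It also fails if it takes over 128 s, if anything falls off the work surface, if the arm or the gripper's body presses on something with over 40 N, if the wrist force passes 120 N, or if a joint passes its speed limit or range.

ROBOT

A 6-joint arm with a two-finger parallel gripper is mounted at the origin on a cart in front of the work surface, level with it; the furniture and walls round the work are solid. World frame = base frame: x ahead of the robot, y to its left, z up, the work surface at z = 0. Lengths are in mm, angles in rad, forces in N, time in s.
With the tool pointing down it reaches from about 275 to 850 mm from the base axis. Payload 5.2 kg.
Tool frame: the origin (TCP) lies at the very end of the fingers, on their centre line; the grasp point (between the pads) lies 19 mm behind it; z points along the fingers, y is the direction in which the jaws open and shut (so a half turn about z gives the same grasp; the last joint's range is limited). The gripper opens to 85 mm and grips with 20 to 120 N. Pads are 22 mm wide; open, the fingers measure 114 mm over their backs; the gripper's body (76 mm by 85 mm) begins 54 mm behind the grasp point. The pads swing forward as they close: fully open they stand 13 mm farther back than shut.
Start: joints at [-1.36, 0.259, 1.535, -0, 1.348, -0.203], TCP at [221.171, -503.576, 231.31] pointing down, gripper open.
Joint ranges: [-3.14, 3.14], [-0.91, 2.08], [0.19, 2.58], [-1.22, 4.36], [0.22, 2.71], [-3.12, 3.12]. Speed limits (rad/s): [2.57, 2.57, 3.14, 3.14, 3.14, 3.14].

INTERFACE

Orientations are given as a 3x3 rotation matrix whose columns are the frame's x, y, z axes.
In Python, from bench import env gives the robot as it stands. The module is installed in compiled form; this text tells all that it offers. Calls block until the motion is done:
- env.move_to(position, orientation): joint-space move of the TCP to a pose.
- env.servo_line(position, frame=None, feed=150, contact_N=None): straight line of the TCP; frame=None keeps the orientation; feed is the mean speed in mm/s. With contact_N (N) it stops when the force on the tool has changed by that much, and returns True; else False.
- env.movej(angles): joint-space move.
- env.move_gripper(opening, squeeze=None): finger opening in mm; squeeze is the grip in N (None keeps the last); returns when the fingers have stopped.
- env.pause(seconds).
- env.inverse_kinematics(position, orientation): joint angles nearest the present ones, or None.
- env.sense(): the state.
- env.grab_frame(name): name is "scene" or "top" or "wrist"; returns (picture, depth): 384x512x3 uint8, red, green, blue; 384x512 float32, mm along the optical axis (not along the pixel's ray), 0 where there is no reading.
- env.camera_info(name): a dict with "fovy" (degrees; the focal length in pixels is half the picture's height over the tangent of half this angle, whatever the lens; pixels are square), "cx", "cy" (the principal point, pixels), "k1" (the pictures are not rectified: a ray, as slopes to the right and down, at radius r is drawn at 1 + k1 r^2 times it, then the intrinsics apply), "xyz" and "orientation" of the camera in the world. Camera axes: x right, y up, looking along -z (the intrinsics and any distortion apply to the point x, -y, -z); pixel columns grow to the right and rows downward; lengths in mm; the calibration is good to about 2 mm. A picture is of the moment at which its call begins: read the wrist's pose just before it. camera_info takes no time and is no camera call; for the wrist camera it gives the pose at the moment of the call.
A pose or a line that the arm cannot do raises env.IKError and nothing moves.
- env.sign_off(): hands the job in, once; it reports no verdict.
The state is a dict: "clock": time; "joint_pos": joint angles; "qvel": joint speeds; "tau": joint torques, N m; "eef_pos": TCP position; "orientation": TCP orientation; "ft_force": force on the tool from outside, world axes, zero at the start; "torque": the same for the moment, N m; "grip_width": finger opening in mm.
Only numpy, scipy, OpenCV 4.12 (cv2) and the standard library are available. Lean on these libraries where they do the work, as an engineer would, in place of code of your own. Each camera call takes 0.05 s, during which the arm holds its last target.

## Working session

There is one attempt and no reset: what is moved stays moved. The work goes in short steps, each a Python script; the robot and the scene stay as the last script left them, time stands still between calls to the robot, and variables do not carry over. Pictures are saved under pics/ and viewed, and the job is handed in when it is done.

```bash
mkdir -p pics; ls
python3 - <<'E'
from bench import env
import cv2
s=env.sense();print(s['clock'],s['eef_pos'],s['grip_width'],s['orientation'])
for n in("scene","top","wrist"):
    print(n,env.camera_info(n))
    p,d=env.grab_frame(n);cv2.imwrite(f'pics/{n}0.png',p[:,:,::-1])
    import numpy as np;np.save(f'pics/{n}0d.npy',d)
E
```

```text
pics
0.0 [ 221.07500324 -503.04683741  230.48248956] 85.42827875269568 [[ 9.15607201e-01  4.02073776e-01 -3.64487455e-04]
 [ 4.02073756e-01 -9.15605534e-01  1.78888648e-03]
 [ 3.85537613e-04 -1.78446819e-03 -9.99998334e-01]]
scene {'fovy': 49.66055936651357, 'cx': 253.53650020519237, 'cy': 186.7407340680441, 'k1': -0.15342477827092085, 'xyz': array([-27.22245128, 784.36797831, 555.01013276]), 'orientation': array([[-0.77300599,  0.3123571 , -0.55217278],
       [-0.63421709, -0.3596678 ,  0.68440321],
       [ 0.01517943,  0.8792452 ,  0.47612757]])}
top {'fovy': 46.243860122697015, 'cx': 256.55993732776284, 'cy': 200.53809193975462, 'k1': -0.0786513926627838, 'xyz': array([ 418.77694057,   43.95953644, 1160.18448414]), 'orientation': array([[ 0.00897567,  0.99258966, -0.12118255],
       [-0.9999295 ,  0.00796716, -0.00880422],
       [-0.00777349,  0.12125303,  0.99259119]])}
wrist {'fovy': 61.2362558872021, 'cx': 255.3546693209965, 'cy': 195.82104405606594, 'k1': -0.007698869306207097, 'xyz': array([ 286.07114776, -474.33083148,  372.9488077 ]), 'orientation': array([[ 0.40145845,  0.87937293,  0.25599682],
       [-0.91587637,  0.38584115,  0.1108922 ],
       [-0.0012585 , -0.27898005,  0.96029607]])}
```

View pics/top0.png

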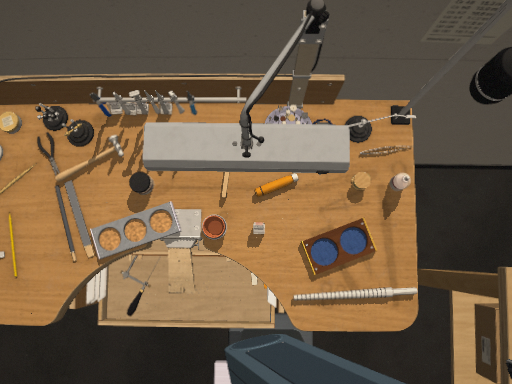

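View pics/scene0.png

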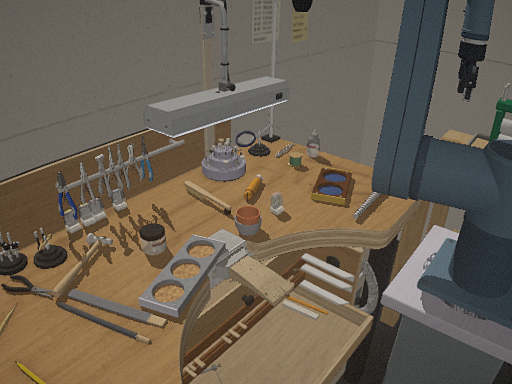

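View pics/wrist0.png

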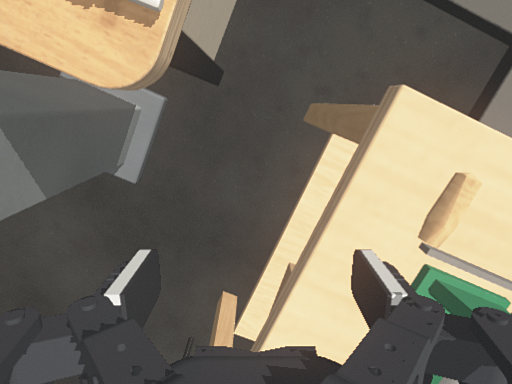

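The top view shows the jar at about (140,183), the grey board at (135,232), the nested cups at (213,227), the bur box at (259,228), the dark board at (338,247), the spool at (361,181) and the bottle at (401,181). I'll enlarge each of these.

Run:
```python
import cv2
p=cv2.imread('pics/top0.png')
cv2.imwrite('pics/topL.png',cv2.resize(p[165:265,85:275],None,fx=4,fy=4,interpolation=cv2.INTER_CUBIC))
cv2.imwrite('pics/topR.png',cv2.resize(p[165:285,285:425],None,fx=5,fy=5,interpolation=cv2.INTER_CUBIC))
```

```text
(no output)
```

View pics/topL.png

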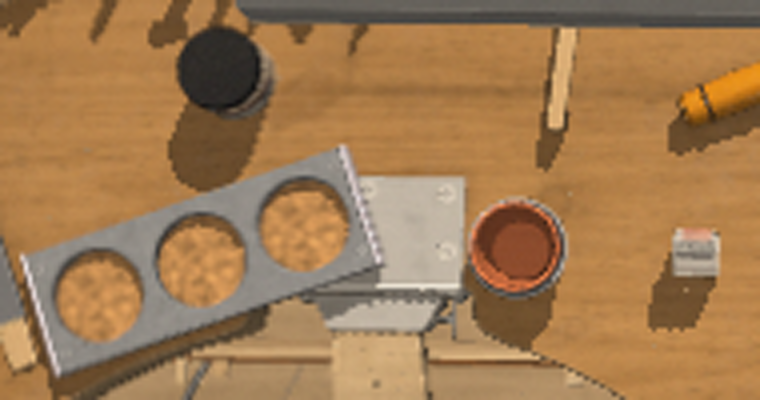

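View pics/topR.png

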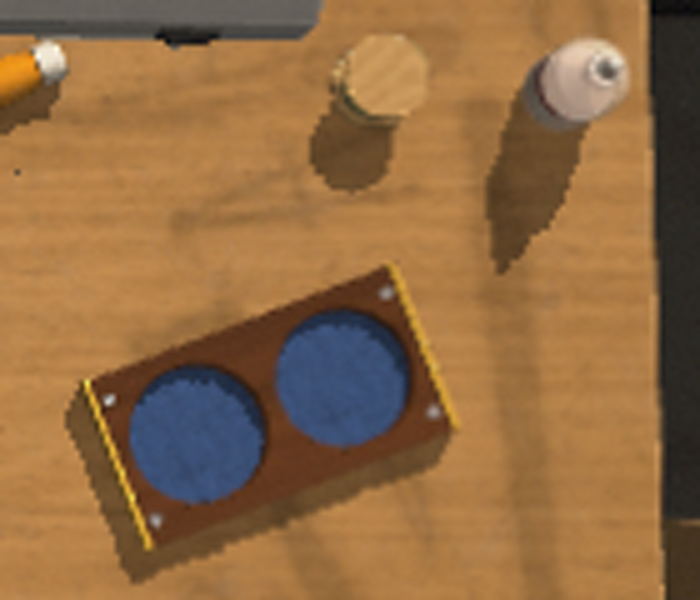

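```bash
cat > h.py <<'E'
from bench import env
import numpy as np, cv2
def ray(info,u,v,H=384):
    f=H/2/np.tan(np.radians(info['fovy'])/2)
    a=np.array([(u-info['cx'])/f,(v-info['cy'])/f]); s=a.copy()
    for _ in range(20): s=a/(1+info['k1']*(s@s))
    return info['orientation']@np.array([s[0],-s[1],-1.0])
def hit(info,u,v,z):
    d=ray(info,u,v);o=np.array(info['xyz']);return (o+d*(z-o[2])/d[2])
def proj(info,P,H=384):
    f=H/2/np.tan(np.radians(info['fovy'])/2)
    c=info['orientation'].T@(np.array(P,float)-info['xyz']); s=np.array([c[0]/-c[2],-c[1]/-c[2]])
    s=s*(1+info['k1']*(s@s)); return np.array([info['cx'],info['cy']])+f*s
def down(yaw): # yaw: direction of jaw (tool y) in xy plane
    y=np.array([np.cos(yaw),np.sin(yaw),0]);z=np.array([0,0,-1.]);return np.column_stack([np.cross(y,z),y,z])
def shot(cam,name):
    i=env.camera_info(cam);p,d=env.grab_frame(cam);cv2.imwrite(f'pics/{name}.png',p[:,:,::-1]);return i,p,d
E
python3 - <<'E'
from h import *
t=env.camera_info('top')
def L(x,y,z):return hit(t,(x+.5)/4-.5+85,(y+.5)/4-.5+165,z)
def R(x,y,z):return hit(t,(x+.5)/5-.5+285,(y+.5)/5-.5+165,z)
np.set_printoptions(precision=1,suppress=True)
c=[L(342,146,18),L(383,265,18),L(57,375,18),L(22,257,18)];print('grey',*c,np.mean(c,0))
for i in range(4):print(np.linalg.norm(c[i]-c[i-3]),end=' ')
d=(c[3]+c[2]-c[0]-c[1])[:2];print('ang y axis',np.arctan2(d[1],d[0]))
for q in [(302,223),(201,259),(98,294)]:print(' pocket',L(*q,18))
c=[R(391,265,18),R(458,428,18),R(149,550,18),R(87,382,18)];print('dark',*c,np.mean(c,0))
for i in range(4):print(np.linalg.norm(c[i]-c[i-3]),end=' ')
d=(c[3]+c[2]-c[0]-c[1])[:2];print('ang y axis',np.arctan2(d[1],d[0]))
for q in [(344,378),(197,434)]:print(' pocket',R(*q,18))
print('jar',L(218,68,50));print('cop',L(516,245,50),'steel',L(518,247,34));print('bur',L(696,238,48))
print('spool',R(387,76,34),'bottle',R(606,68,94))
D=np.load('pics/top0d.npy')
for n,u,v in(('jar',139,182),('spool',362,180),('gboard',122,231),('bench',320,200),('lamp',240,165)):
    i=t;r=ray(i,u,v);print(n,i['xyz']+r*D[v,u])
# lamp edge
print('lamp corners',hit(t,349,172,231),hit(t,143,167,231))
E
```

```text
grey [554.9 276.2  18. ] [478.8 247.5  18. ] [406.1 455.6  18. ] [481.2 482.2  18. ] [480.3 365.4  18. ]
81.35863578013382 220.37366871050384 79.66528061797864 218.7165812992767 ang y axis 1.9105208907372437
 pocket [505.1 300.4  18. ]
 pocket [481.3 365.   18. ]
 pocket [458.1 431.1  18. ]
dark [ 516.5 -217.7   18. ] [ 433.8 -250.5   18. ] [371.8 -93.   18. ] [455.9 -61.9  18. ] [ 444.5 -155.8   18. ]
89.013573732402 169.2198731154121 89.69688073296781 167.09623608750385 ang y axis 1.943901112397946
 pocket [ 458.8 -192.6   18. ]
 pocket [ 430.1 -117.6   18. ]
jar [599.9 350.1  50. ]
cop [490.3 159.5  50. ] steel [490.1 159.9  34. ]
bur [495.8  48.2  48. ]
spool [ 611.6 -213.9   34. ] bottle [ 606.3 -307.1   94. ]
jar [599.2 350.7  48.8]
spool [ 611.6 -214.5   31. ]
gboard [476.8 398.5  17.2]
bench [ 563.  -110.6    1.2]
lamp [597.4  85.4 279.4]
lamp corners [ 594.2 -141.6  231. ] [601.8 293.2 231. ]
```

Run:
```python
from h import *
np.set_printoptions(precision=1,suppress=True)
t=env.camera_info('top');D=np.load('pics/top0d.npy')
P=np.zeros((384,512,3))
for v in range(384):
  for u in range(512):P[v,u]=t['xyz']+ray(t,u,v)*D[v,u]
np.save('pics/P.npy',P)
for q in[(180,225),(195,225),(190,245),(213,227),(259,226),(401,181),(225,185),(275,185),(60,175)]:print(q,P[q[1],q[0]])
m=(P[...,2]>225)&(P[...,2]<300)&(P[...,0]>450)&(P[...,0]<760)
q=P[m];print(m.sum(),[np.percentile(q[:,k],[.5,1,5,95,99,99.5]) for k in range(3)])
for yaw in(.345,.345-np.pi):
  for p in[(490,160,33),(600,350,11),(612,-214,11),(606,-307,25),(505,300,38),(458,431,38),(459,-193,20),(430,-118,20)]:
    j=env.inverse_kinematics(p,down(yaw));print(yaw,p,None if j is None else np.round(j,2))
```

```text
(180, 225) [494.8 251.7   2.3]
(195, 225) [495.2 212.7   2.6]
(190, 245) [443.7 225.9  -7.3]
(213, 227) [490.  165.3   9.4]
(259, 226) [490.9  47.2  50.9]
(401, 181) [ 604.  -304.    66.1]
(225, 185) [596.8 135.1  24.6]
(275, 185) [597.4   7.4  26.8]
(60, 175) [620.9 569.3  22.2]
9672 [array([591.8, 592. , 592.6, 678.6, 684.9, 685.8]), array([-131.2, -129.3, -112.6,  258.2,  274.4,  276.3]), array([240.7, 244.5, 264.2, 293.5, 295.3, 296.1])]
0.345 (490, 160, 33) [ 0.1  0.4  1.9 -0.   0.9 -0.2]
0.345 (600, 350, 11) [ 0.4  0.7  1.4 -0.   1.1  0. ]
0.345 (612, -214, 11) [-0.5  0.6  1.5 -0.   1.  -0.8]
0.345 (606, -307, 25) [-0.6  0.7  1.4 -0.   1.1 -1. ]
0.345 (505, 300, 38) [ 0.3  0.5  1.7 -0.   1.   0. ]
0.345 (458, 431, 38) [ 0.6  0.6  1.6 -0.   1.   0.2]
0.345 (459, -193, 20) [-0.6  0.4  1.9 -0.   0.8 -1. ]
0.345 (430, -118, 20) [-0.5  0.3  2.  -0.   0.8 -0.9]
-2.7965926535897934 (490, 160, 33) [ 0.1  0.4  1.9 -0.   0.9  2.9]
-2.7965926535897934 (600, 350, 11) None
-2.7965926535897934 (612, -214, 11) [-0.5  0.6  1.5 -0.   1.   2.3]
-2.7965926535897934 (606, -307, 25) [-0.6  0.7  1.4 -0.   1.1  2.2]
-2.7965926535897934 (505, 300, 38) None
-2.7965926535897934 (458, 431, 38) [ 0.6  0.6  1.6 -0.   1.  -2.9]
-2.7965926535897934 (459, -193, 20) [-0.6  0.4  1.9 -0.   0.8  2.2]
-2.7965926535897934 (430, -118, 20) [-0.5  0.3  2.  -0.   0.8  2.3]
```

Run:
```python
from h import *
Rr=down(.345)
env.move_to([440,-150,250],Rr);shot('wrist','w1')
i=env.camera_info('wrist');np.save('pics/w1.npy',i,allow_pickle=True)
env.servo_line([470,230,250],feed=300)
i=env.camera_info('wrist');np.save('pics/w2.npy',i,allow_pickle=True);shot('wrist','w2')
s=env.sense();print(s['clock'],s['eef_pos'],i['xyz'])
for n in('w1','w2'):
  p=cv2.imread(f'pics/{n}.png');cv2.imwrite(f'pics/{n}b.png',cv2.resize(p,(800,600),interpolation=cv2.INTER_CUBIC))
```

```text
3.2 [470.08361818 228.76650983 250.00601677] [445.99618766 296.32420641 392.26556068]
```

View pics/w1b.png

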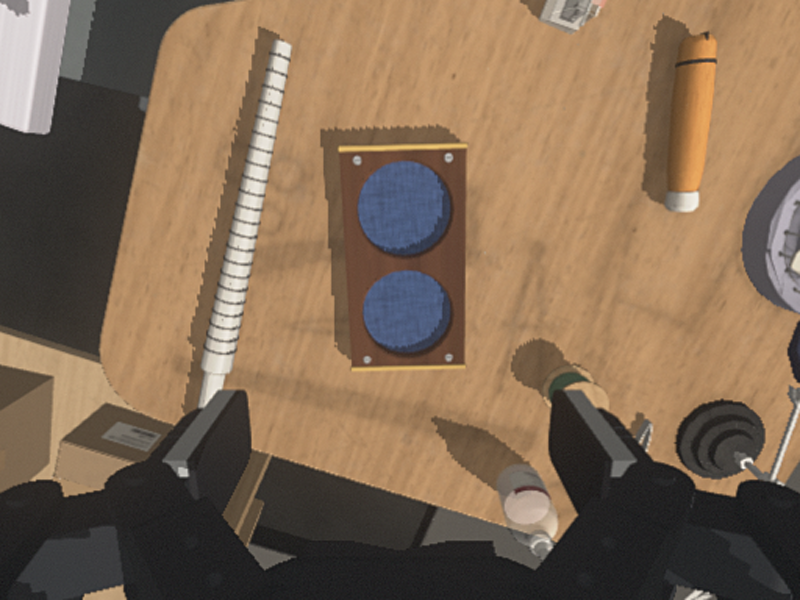

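View pics/w2b.png

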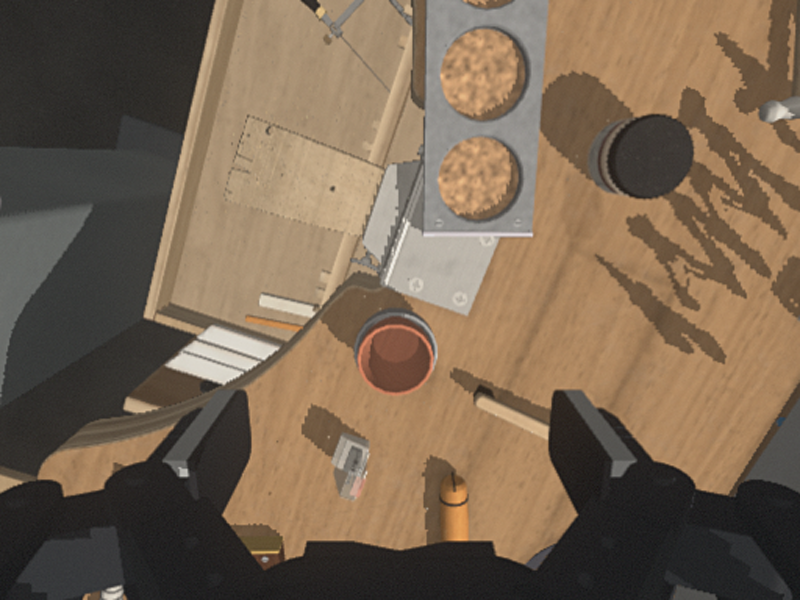

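The wrist pictures show the dark-board pockets at (405,208) and (407,312). They also show grey-board pockets at (482,71) and (479,178), the copper rim at (396,359) and the jar lid at (650,156), all in the 800x600 enlargement.

Run:
```python
from h import *
np.set_printoptions(precision=1,suppress=True)
a=np.load('pics/w1.npy',allow_pickle=True).item();b=np.load('pics/w2.npy',allow_pickle=True).item()
f=lambda i,x,y,z:hit(i,(x+.5)/1.5625-.5,(y+.5)/1.5625-.5,z)
print('dark',f(a,405,208,18),f(a,407.5,312,18)); print(' corners',[f(a,*q,18) for q in[(339,148),(467,146),(465,367),(352,369)]])
print('grey',f(b,483,72,18),f(b,479,178,18),'corners',f(b,424,235,18),f(b,533,235,18))
print('cop',f(b,395.5,359,50),'jar',f(b,650,156,50))
```

```text
dark [ 431.6 -114.9   18. ] [ 460.2 -188.8   18. ]
 corners [array([373.6, -91.3,  18. ]), array([458.1, -59.7,  18. ]), array([ 519. , -216.5,   18. ]), array([ 434.6, -248.3,   18. ])]
grey [480.5 368.5  18. ] [504.3 302.8  18. ] corners [481.5 251.2  18. ] [557.4 278.3  18. ]
cop [490.5 163.7  50. ] jar [598.6 352.6  50. ]
```

```bash
cat >> h.py <<'E'
YAW=.35
G=dict(near=(504.7,301.6),mid=(480.9,366.7),far=(457.3,432.6)); DK=dict(l=(430.9,-116.3),r=(459.5,-190.7))
def st(tag=''):
    s=env.sense();print(tag,round(float(s['clock']),1),np.round(s['eef_pos'],1),'w',round(float(s['grip_width']),1),'F',np.round(s['ft_force'],1))
def line(x,y,z,feed=250,**k):return env.servo_line([x,y,z],feed=feed,**k)
def place(x,y,z,zup,opening,feed=300):
    line(x,y,zup,feed);hitc=line(x,y,z+12,150)
    hitc=line(x,y,z-2,30,contact_N=5);st(f'place hit {hitc}')
    env.move_gripper(opening);env.pause(.2);st('rel')
    line(x,y,zup,200)
E
python3 - <<'E'
from h import *
x,y=490.4,161.6
env.move_gripper(73)
line(x,y,130);line(x,y,33,120);st('at')
env.move_gripper(40,45);st('gripped')
env.servo_line([x,y,60],feed=60);st('up');i,p,d=shot('wrist','w3')
shot('scene','s3')
E
```

```text
at 5.2 [491.1 161.9  33.8] w 73.0 F [-0.4 -0.  -0.4]
gripped 5.5 [491.2 161.7  34.5] w 53.9 F [-3.1  0.3  7. ]
up 6.1 [490.5 161.6  60.2] w 54.1 F [-0.5  0.3 -0.6]
```

View pics/w3.png

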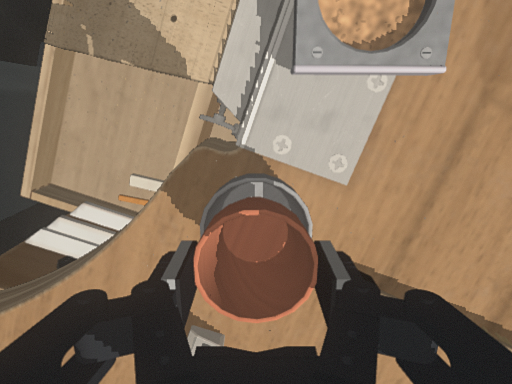

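View pics/s3.png

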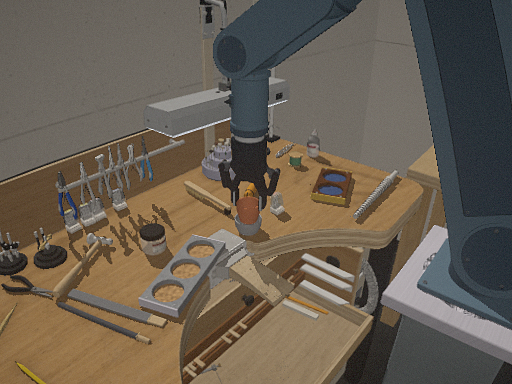

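Run:
```python
from h import *
line(490.4,161.6,130,120);env.pause(.1);shot('scene','s4')
place(*G['far'],39,130,70);shot('wrist','w4');st()
```

```text
place hit True 9.2 [457.6 432.9  39.6] w 53.9 F [-1.3 -0.2  5.2]
rel 9.7 [457.  432.4  38.5] w 70.1 F [-0.5  0.3  0.1]
 10.4 [456.3 431.9 128.3] w 69.9 F [-0.5 -0.2  1.3]
```

View pics/w4.png

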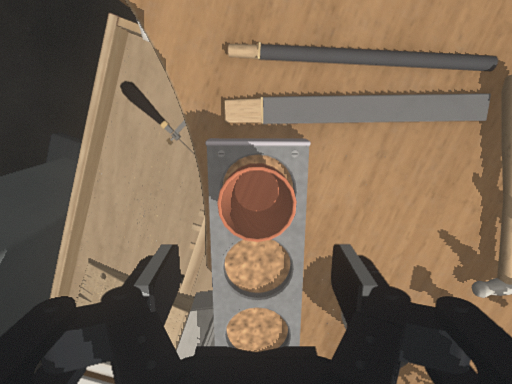

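View pics/s4.png

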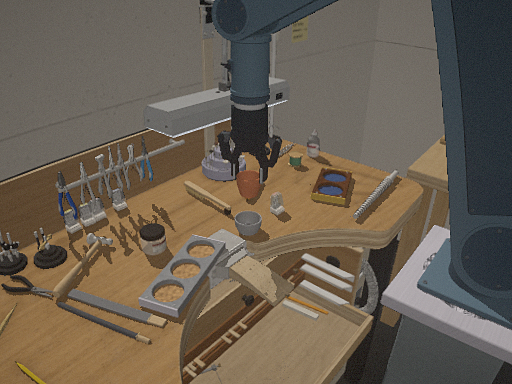

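Run:
```python
from h import *
x,y=599.2,351.3
env.move_gripper(76)
line(x-20,y+25,120);line(x,y,100,150);line(x,y,12,120);st('at')
env.move_gripper(30,50);st('gripped')
line(x,y,100,120);shot('wrist','w5');st('up')
line(470,330,120);line(430,60,120,300)
place(*DK['r'],21,120,70);shot('wrist','w6');st()
```

```text
at 12.6 [599.8 351.7  12.9] w 76.0 F [0.  0.9 1. ]
gripped 12.9 [600.4 351.7  13.8] w 51.3 F [-0.4  1.2  6. ]
up 13.9 [598.4 351.   98.6] w 51.6 F [ 1.1 -0.2  0.2]
place hit True 17.8 [ 460.1 -191.2   22.7] w 51.2 F [0.  0.5 7.6]
rel 18.3 [ 459.5 -190.6   22. ] w 70.3 F [-0.2  0.8 -0.3]
 19.0 [ 458.6 -190.1  118.7] w 70.3 F [-0.1  0.  -0.4]
```

View pics/w5.png

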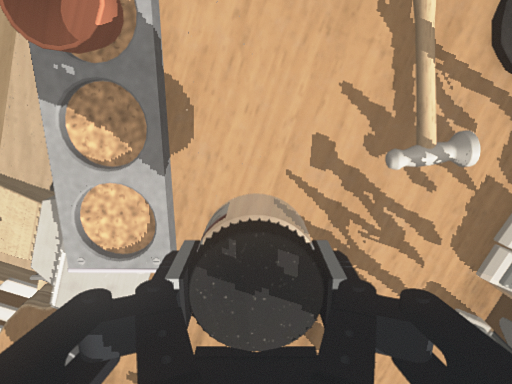

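View pics/w6.png

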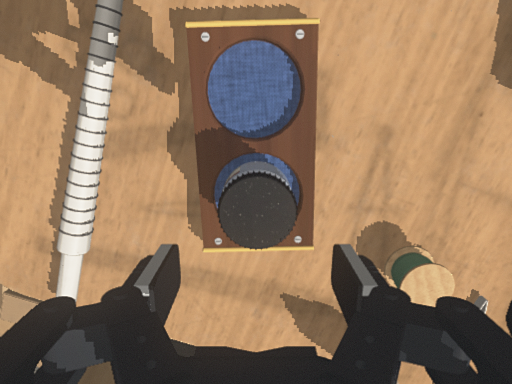

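Run:
```python
from h import *
i=env.camera_info('wrist');print(hit(i,422,283,34))
p=cv2.imread('pics/w6.png')[230:330,360:480];cv2.imwrite('pics/w6c.png',cv2.resize(p,None,fx=5,fy=5))
```

```text
[ 605.33611015 -208.126601     34.        ]
```

View pics/w6c.png

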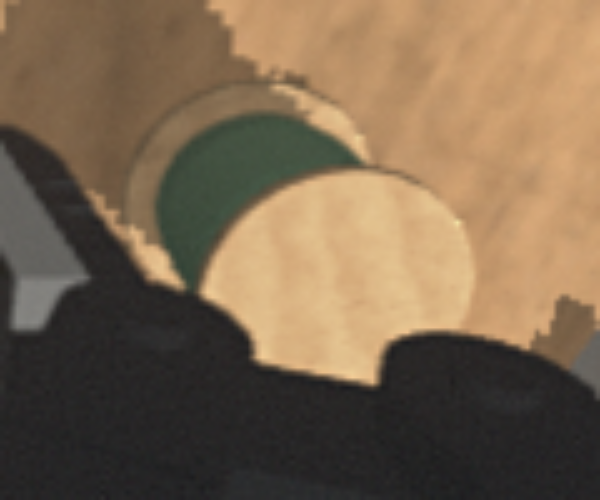

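Run:
```python
from h import *
i=env.camera_info('wrist');print(hit(i,427,288.5,34))
x,y=611.6,-212.8
Y=down(1.45)
env.move_gripper(66)
env.servo_line([540,-212,110],frame=Y,feed=200)
i,p,d=shot('wrist','w7');np.save('pics/w7.npy',i,allow_pickle=True);st(); print(np.round(env.sense()['joint_pos'],2))
```

```text
[ 611.45416313 -211.20403257   34.        ]
 20.5 [ 539.7 -211.9  109.9] w 65.8 F [ 0.5 -0.4  0.7]
[-0.57  0.42  1.62 -0.    1.1  -2.02]
```

View pics/w7.png

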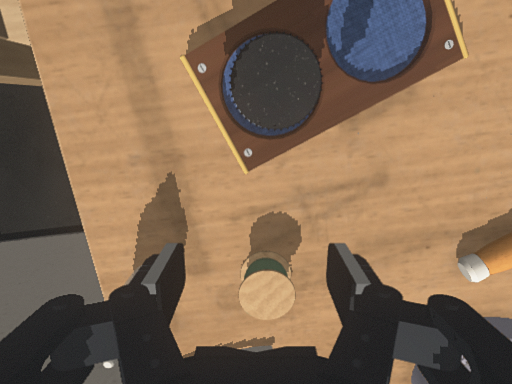

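The spool top is at (267,292), between the fingers, and the jar sits inside its pocket.

Run:
```python
from h import *
i=env.camera_info('wrist');q=hit(i,267,292,34);print(q)
x,y=611.6,-212.3
if np.linalg.norm(q[:2]-[x,y])<6:
    x,y=(q[0]+x)/2,(q[1]+y)/2
    line(x,y,90,150);line(x,y,11,120);st('at')
    env.move_gripper(20,40);st('grip')
    line(x,y,80,120);line(560,-215,110,200);st('up');shot('wrist','w8')
```

```text
[ 609.72144177 -211.11561857   34.        ]
at 21.9 [ 611.1 -212.    11.7] w 66.0 F [0.5 0.4 0.6]
grip 22.3 [ 611.6 -212.2   12.4] w 42.8 F [-0.   0.3  6.7]
up 23.4 [ 559.8 -215.1  109.7] w 42.4 F [ 0.2 -0.4 -0.5]
```

View pics/w8.png

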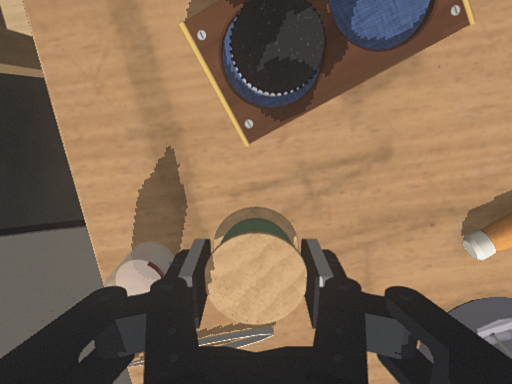

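Run:
```python
from h import *
line(440,-150,125,250);env.servo_line([430,100,125],frame=down(YAW),feed=250);st()
place(*G['mid'],20.5,110,56);shot('wrist','w9');st()
```

```text
25.7 [430.5  99.6 124.8] w 42.2 F [ 0.1 -0.2 -1. ]
place hit True 27.8 [481.7 367.2  21.3] w 42.4 F [ 0.5 -0.3  3.4]
rel 28.3 [480.7 366.6  20.5] w 55.9 F [ 0.3 -0.1 -0.5]
 29.0 [479.9 366.2 108.6] w 55.8 F [-0.6 -0.8 -0.8]
```

View pics/w9.png

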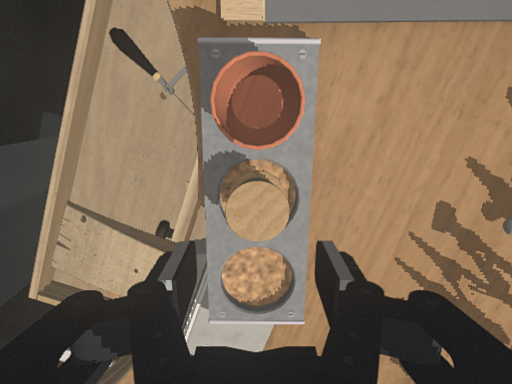

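Copper cup and spool stand in their pockets. Next I'll look at the steel cup.

Run:
```python
from h import *
line(450,170,150,250);env.pause(.2);i,p,d=shot('wrist','w10');np.save('pics/w10.npy',i,allow_pickle=True);shot('top','t10')
```

```text
(no output)
```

View pics/w10.png

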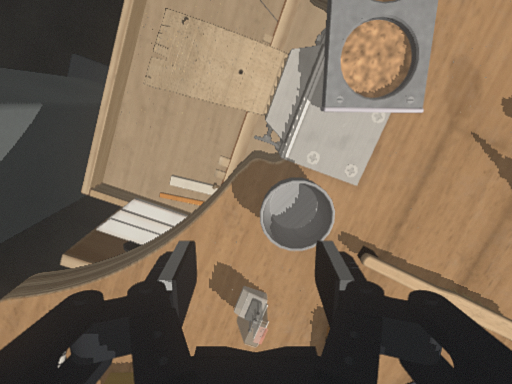

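Run:
```python
from h import *
i=env.camera_info('wrist');q=hit(i,298,214.5,34);print(q)
t=cv2.imread('pics/t10.png');cv2.imwrite('pics/t10c.png',cv2.resize(t[165:285,150:290],None,fx=5,fy=5,interpolation=cv2.INTER_CUBIC))
```

```text
[490.60151757 164.19554988  34.        ]
```

View pics/t10c.png

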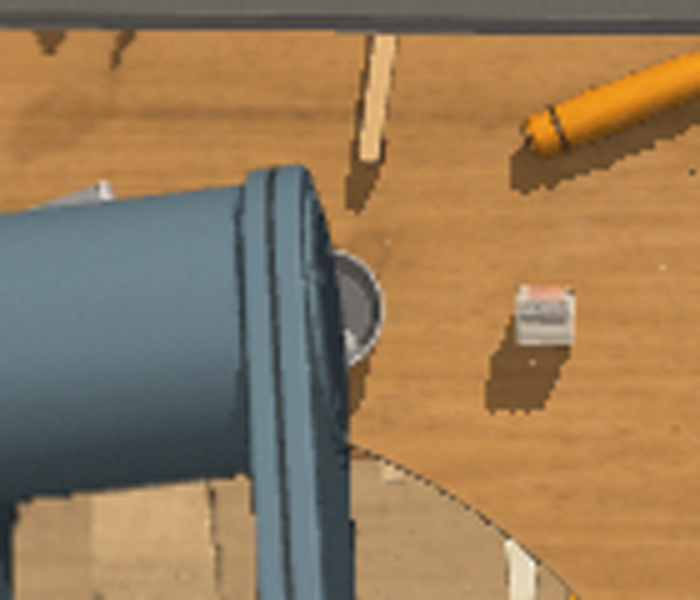

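Run:
```python
from h import *
x,y=490.5,162.5
env.move_gripper(84)
line(x,y,100);line(x,y,10,100);st('at')
env.move_gripper(45,50);st('grip')
line(x,y,110,120);st('up');shot('wrist','w11')
line(430,60,120,250)
place(*DK['l'],20,110,78);shot('wrist','w12');st()
```

```text
at 32.1 [491.1 162.6  10.7] w 84.0 F [-0.5 -0.6  0.2]
grip 32.4 [491.  162.6  11.4] w 61.9 F [-2.6 -1.2  9.2]
up 33.4 [489.8 162.4 109.2] w 61.3 F [-0.2 -0.4 -1.2]
place hit True 35.9 [ 431.3 -116.6   20.4] w 61.3 F [-1.8 -0.   6.6]
rel 36.5 [ 430.8 -116.1   19.8] w 78.2 F [-0.7  0.3  0.1]
 37.1 [ 430.  -115.8  108.9] w 78.2 F [-0.3  0.5 -0.6]
```

View pics/w11.png

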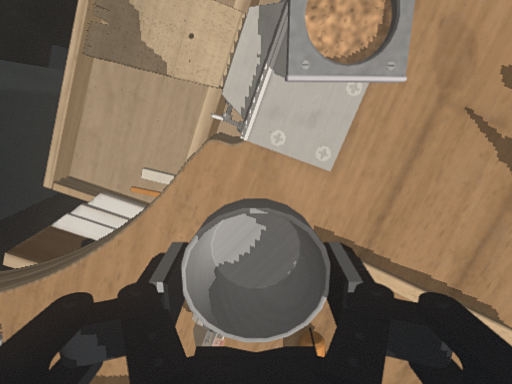

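View pics/w12.png

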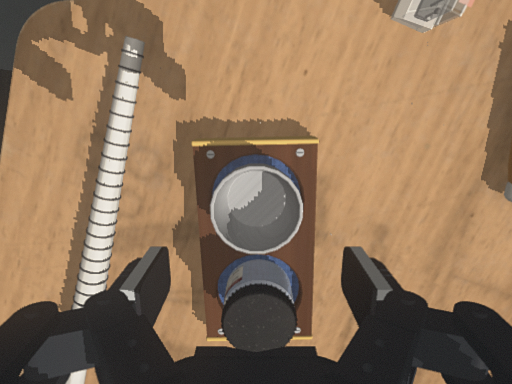

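Run:
```python
from h import *
line(450,-200,160,250)
env.servo_line([530,-295,150],frame=down(1.2),feed=200);env.pause(.2)
shot('wrist','w13');st()
```

```text
38.9 [ 529.8 -294.5  150.2] w 78.3 F [-0.1  0.1  0.4]
```

View pics/w13.png

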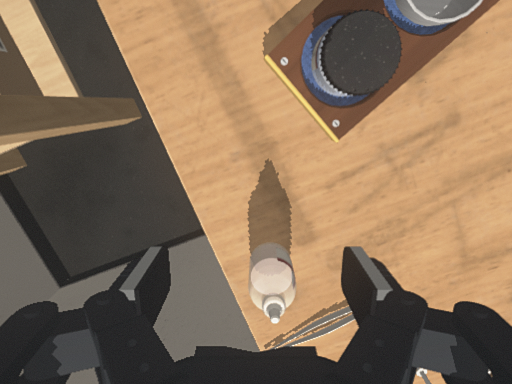

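Run:
```python
from h import *
i=env.camera_info('wrist');print(hit(i,275,320,94))
for P in[(606,-306,94),(606,-306,75),(606,-306,0)]:print(proj(i,P))
p=cv2.imread('pics/w13.png')[230:340,220:330];cv2.imwrite('pics/w13c.png',cv2.resize(p,None,fx=5,fy=5))
```

```text
[ 609.29205374 -309.98136618   94.        ]
[278.62664797 314.62847155]
[276.93407227 299.0799466 ]
[272.11762395 254.85327928]
```

View pics/w13c.png

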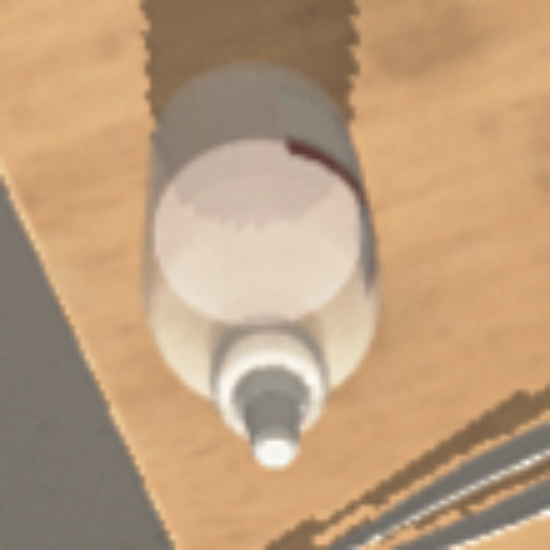

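Run:
```python
from h import *
x,y=607.5,-308.5
env.move_gripper(84)
line(x,y,150,150);line(x,y,33,100);st('at')
env.move_gripper(25,35);st('grip')
line(x,y,60,60);shot('wrist','w14');line(x,y,130,100);line(500,-260,140,150);st('up');shot('wrist','w15')
```

```text
at 41.1 [ 608.1 -308.9   33.9] w 84.3 F [-1.   0.   0.2]
grip 41.6 [ 607.7 -308.7   33.6] w 39.6 F [-0.6 -0.2  4.3]
up 44.0 [ 500.7 -260.5  140. ] w 39.1 F [ 0.6  0.4 -0.1]
```

View pics/w15.png

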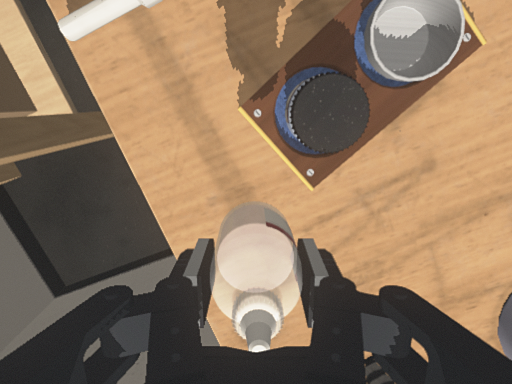

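```bash
python3 - <<'E'
from h import *
line(430,-150,145,200);env.servo_line([430,80,145],frame=down(YAW),feed=180)
line(*G['near'],140,200);env.pause(.2);shot('scene','s16')
place(*G['near'],42,145,56,150);st();shot('wrist','w16');line(430,120,260,250);env.pause(.3);shot('scene','s17');shot('wrist','w17')
E
python3 -c "
import cv2
p=cv2.imread('pics/s17.png')[110:330,120:390];cv2.imwrite('pics/s17c.png',cv2.resize(p,None,fx=2.7,fy=2.7,interpolation=2))"
```

```text
place hit True 49.3 [504.9 301.8  42.4] w 39.1 F [-1.  -0.4  4.9]
rel 49.8 [504.2 301.4  41.4] w 56.1 F [-0.7  0.9 -0. ]
 50.5 [504.1 301.4 144.1] w 56.0 F [-0.7  1.  -0.3]
```

View pics/w17.png

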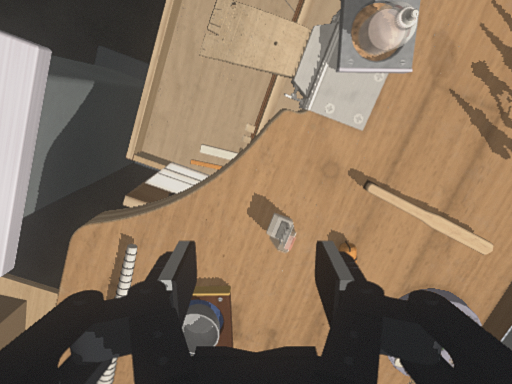

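View pics/s17c.png

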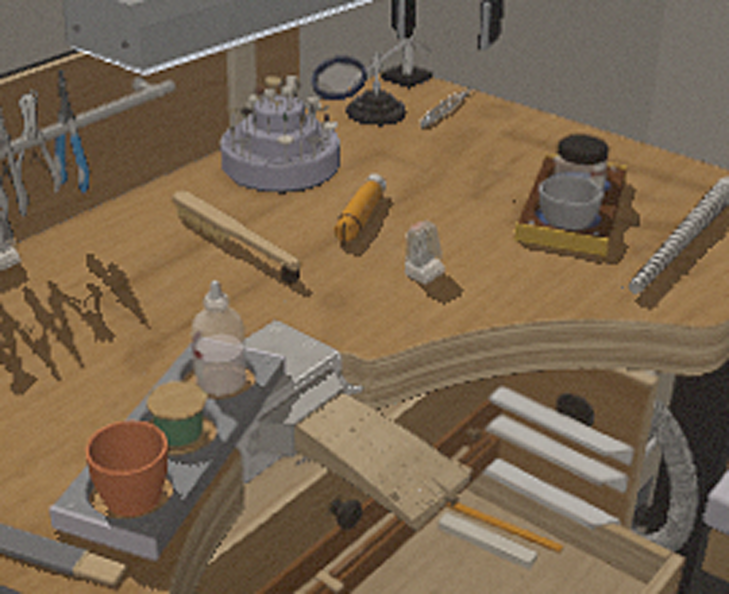

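View pics/w16.png

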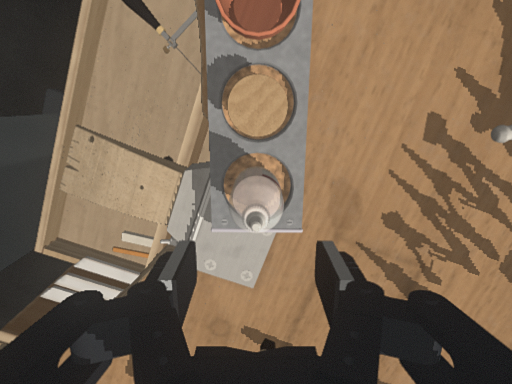

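Run:
```python
from h import *
line(330,-200,260,250);env.movej([-1.36,0.259,1.535,0,1.348,-.203]);env.pause(.3);shot('top','t18');st()
p=cv2.imread('pics/t18.png')
cv2.imwrite('pics/t18L.png',cv2.resize(p[165:265,85:275],None,fx=4,fy=4,interpolation=cv2.INTER_CUBIC))
cv2.imwrite('pics/t18R.png',cv2.resize(p[195:285,285:425],None,fx=5,fy=5,interpolation=cv2.INTER_CUBIC))
```

```text
55.1 [ 221.6 -503.2  231.4] w 56.2 F [0.4 0.2 0.3]
```

View pics/t18L.png

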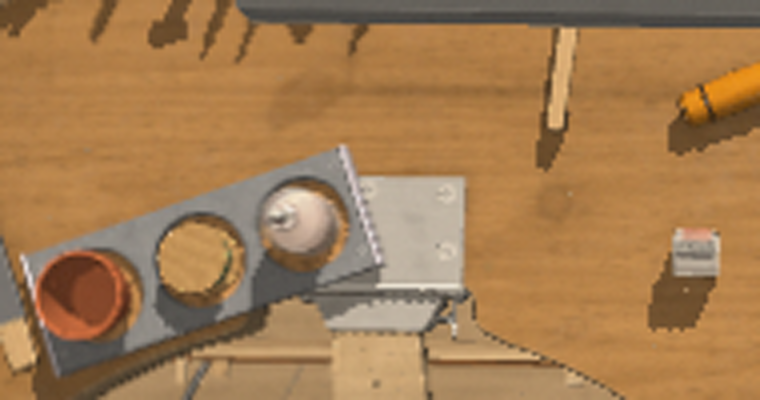

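View pics/t18R.png

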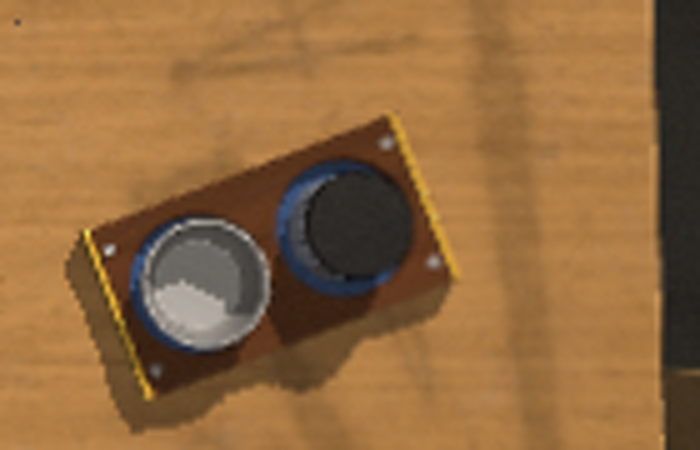

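Run:
```python
from h import *
np.set_printoptions(precision=1,suppress=True)
t=env.camera_info('top')
def L(x,y,z):return hit(t,(x+.5)/4-.5+85,(y+.5)/4-.5+165,z)[:2]
def R(x,y,z):return hit(t,(x+.5)/5-.5+285,(y+.5)/5-.5+195,z)[:2]
for n,q,p,a in[('cop',L(81,295,55),(458.1,431.1),1.915),('spool',L(195,257,43),(481.3,365),1.915),('bottle',L(281,216,103),(505.1,300.4),1.915),('jar',R(358,224,59),(458.8,-192.6),1.94),('steel',R(206,285,43),(430.1,-117.6),1.94)]:
    d=q-np.array(p);y=np.array([np.cos(a),np.sin(a)]);x=np.array([y[1],-y[0]]);print(n,q,'off x,y',d@x,d@y)
```

```text
cop [456.1 429.3] off x,y -2.4888660888474097 -1.0372058975573517
spool [481.2 361.8] off x,y -1.1876135620805792 -2.980726769340532
bottle [502.7 294.1] off x,y -4.394058789716745 -5.167695987215501
jar [ 459.3 -191.1] off x,y 1.053243444080966 1.2419162257307594
steel [ 429.3 -118.5] off x,y -1.033594406409876 -0.563123041628125
```

Run:
```python
from h import *
i,p,d=shot('scene','s18')
p=p[190:300,140:250,::-1];cv2.imwrite('pics/s18c.png',cv2.resize(p,None,fx=5.4,fy=5.4,interpolation=cv2.INTER_CUBIC))
c=np.array(G['near']);
for P in[(*c,9),(*c,84),(*c,103)]:print(proj(i,P),(proj(i,P)-[140,190])*5.4)
```

```text
[200.70409571 252.16628544] [327.80211681 335.69794136]
[198.89517506 222.96434102] [318.03394531 178.00744151]
[198.42557102 215.13940785] [315.49808348 135.75280241]
```

View pics/s18c.png

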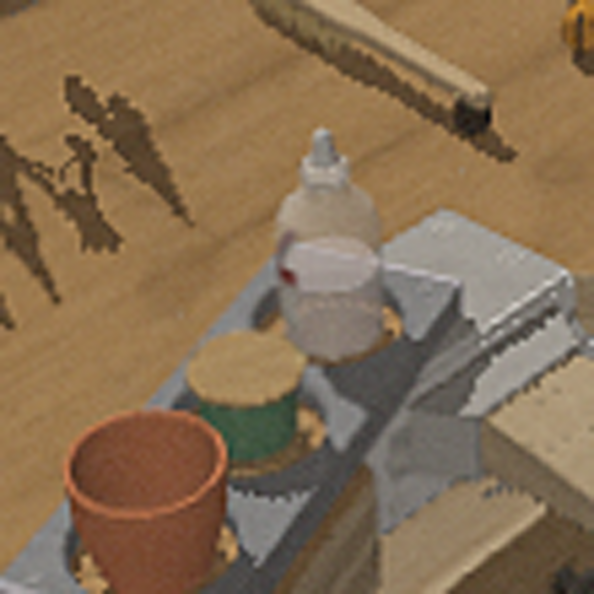

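```bash
python3 -c "
from bench import env
print(env.sense()['clock']);env.sign_off()"
```

```text
55.1417
the job is handed in; nothing more can be done
```

I handed the job in at 55.1 s of the 128 s allowed, with both kit boards made up. The interface reports no verdict, so the result below rests on my own checks.

- **Grey board:** the copper cup is in the far pocket, the spool in the middle one and the flux bottle in the near one.
- **Copper cup lift:** I lifted it straight out of the steel cup, which stayed standing where it was.
- **Dark board:** the rouge jar is in the right pocket and the steel cup in the left one.
- **Bur box:** it looked unmoved in the last top picture.

**Last checks:** In the last pictures everything looks upright, and each thing touched its pocket floor at the expected height. The arm was back at its start pose, clear of everything. From the top camera, four of the things are within about 3 mm of their pocket centres.

**One disagreement:** the top camera put the bottle's nozzle about 4 mm across and 5 mm along from its pocket centre. The scene camera showed the bottle upright and only about 2 mm off. Both readings are inside the 11.5 mm limit.

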